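# Send the open jars in under the filler's nozzles

## Task

On the three-lane jar filler, send in the two jars that are still open: with a fingertip push each one's sprung carriage by its front plate back past its stop pin and let it go, so that it springs back onto the pin and stays there with the jar under the nozzle. Leave the carriage with the lidded jar right forward, keep off the jars themselves, and disturb nothing else.

Things in the scene. Friction and masses are not known exactly. Their poses are not given: they have to be found in the camera images.
- filler: Stainless three-lane jar filler, fixed: base plate 450 x 460 mm, body at its far end, 140 mm high. Origin: on the table, under the push plates' faces at rest, mid lane; +x is the pushing direction, +y left. Lanes 140 mm apart, a jar 120 mm behind each plate. Nozzle pipes up to 185 mm high, starting at x = 163 mm; nozzle mouths 132 mm up at x = 180 mm; the rest of the lanes is under 125 mm.
- plate_left (a point): Push plate of the carriage in the left-hand lane as the robot sees it (filler y = +140 mm): upright aluminium plate 80 mm wide, 6 mm thick, black rubber pad, from 26 to 120 mm above the table. The point is on its front face (to the robot), on the centre line, 95 mm above the table, and moves with the carriage. Push here along the filler's +x.
- seat_left (a point): Centre of the jar seat of that carriage, on its deck 34 mm above the table; moves with the carriage. A jar seated there has its origin here within 3 mm.
- slide_left (a joint): Travel of that carriage in m: 0 right forward, 0.060 held by its stop pin with the jar under the nozzle, 0.095 at the rigid back stop. A spring drives it to 0 with 4 N, rising to 8 N at the stop (damped, about 0.25 m/s when let go); the pin's ramp adds a few N from 0.025 to 0.06. Let go before about 0.055 it returns to 0; past 0.062 it comes back to 0.060 and stays.
- pin_left (a joint): Lift of that lane's spring-loaded stop pin in m: 0 down, about 0.010 riding on the carriage's ramp; it drops by itself behind the carriage's catch. Its black knob, 20 mm in diameter, top 100 mm above the table, stands at filler x = 160 mm, 53 mm right of the lane's centre line.
- plate_middle (a point): Push plate of the carriage in the middle lane (filler y = 0): upright aluminium plate 80 mm wide, 6 mm thick, black rubber pad, from 26 to 120 mm above the table. The point is on its front face (to the robot), on the centre line, 95 mm above the table, and moves with the carriage. Push here along the filler's +x.
- seat_middle (a point): Centre of the jar seat of that carriage, on its deck 34 mm above the table; moves with the carriage. A jar seated there has its origin here within 3 mm.
- slide_middle (a joint): Travel of that carriage in m: 0 right forward, 0.060 held by its stop pin with the jar under the nozzle, 0.095 at the rigid back stop. A spring drives it to 0 with 4 N, rising to 8 N at the stop (damped, about 0.25 m/s when let go); the pin's ramp adds a few N from 0.025 to 0.06. Let go before about 0.055 it returns to 0; past 0.062 it comes back to 0.060 and stays.
- pin_middle (a joint): Lift of that lane's spring-loaded stop pin in m: 0 down, about 0.010 riding on the carriage's ramp; it drops by itself behind the carriage's catch. Its black knob, 20 mm in diameter, top 100 mm above the table, stands at filler x = 160 mm, 53 mm right of the lane's centre line.
- plate_right (a point): Push plate of the carriage in the right-hand lane as the robot sees it (filler y = -140 mm): upright aluminium plate 80 mm wide, 6 mm thick, black rubber pad, from 26 to 120 mm above the table. The point is on its front face (to the robot), on the centre line, 95 mm above the table, and moves with the carriage. Push here along the filler's +x.
- seat_right (a point): Centre of the jar seat of that carriage, on its deck 34 mm above the table; moves with the carriage. A jar seated there has its origin here within 3 mm.
- slide_right (a joint): Travel of that carriage in m: 0 right forward, 0.060 held by its stop pin with the jar under the nozzle, 0.095 at the rigid back stop. A spring drives it to 0 with 4 N, rising to 8 N at the stop (damped, about 0.25 m/s when let go); the pin's ramp adds a few N from 0.025 to 0.06. Let go before about 0.055 it returns to 0; past 0.062 it comes back to 0.060 and stays.
- pin_right (a joint): Lift of that lane's spring-loaded stop pin in m: 0 down, about 0.010 riding on the carriage's ramp; it drops by itself behind the carriage's catch. Its black knob, 20 mm in diameter, top 100 mm above the table, stands at filler x = 160 mm, 53 mm right of the lane's centre line.
- jar_a: Open, empty glass jar, 70 mm in diameter, 85 mm tall, about 0.16 kg, open mouth 53 mm, standing on one of the three carriages (which one varies). Origin: centre of its underside.
- jar_b: Open, empty glass jar, 70 mm in diameter, 85 mm tall, about 0.16 kg, open mouth 53 mm, standing on one of the three carriages (which one varies). Origin: centre of its underside.
- jar_closed: Filled honey jar with a paper label and its flat metal screw lid on, 70 mm in diameter, 88 mm tall, about 0.45 kg, standing on the remaining carriage. Origin: centre of its underside.
- empty_1: Empty jar standing upside down on the table left of the filler, 70 mm in diameter, 85 mm tall. Bystander. Origin: centre of its underside.
- empty_2: Empty jar standing upside down on the table right of the filler, 70 mm in diameter, 85 mm tall. Bystander. Origin: centre of its underside.
- lid_1: Metal jar lid, 65 mm in diameter, 14 mm high, lying on the table just in front of the filler, between the left and middle lanes. Bystander. Origin: centre of its underside.
- lid_2: Metal jar lid as lid_1, lying on the table to the left, nearer than the filler. Bystander.
- full_1: Filled, lidded honey jar, 70 mm in diameter, 88 mm tall, standing on the bench scale (52 mm high) at the left. Bystander. Origin: centre of its underside.
- label_roll: Roll of blank paper labels lying flat on the table at the left, nearer than the filler, 100 mm outside, 40 mm hole, 60 mm high. Bystander. Origin: centre of its underside.
- spatula: Spatula, 190 mm long, lying flat at the right near the robot. Bystander. Its origin lies under its middle.
There are look-alikes about, which are no part of the job. Leave any blue or purple look-alike of the jar_b alone.

How it is judged:
At the end, for the whole second after the job is handed in: Both carriages that carry an open jar rest on their stop pins (travel 57 to 63 mm, pin down to within 3 mm); the carriage with the lidded jar is right forward (within 4 mm); all three jars stand upright (within 0.06 rad) in their own seats (within 8 mm), and everything is at rest (((distance between jar_closed and seat_left below 0.008 m and value of joint slide_left below 0.004 m) or (not (horizontal distance between jar_closed and seat_left below 0.05 m) and value of joint slide_left between 0.057 and 0.063 m and value of joint pin_left below 0.003 m)) and ((distance between jar_closed and seat_middle below 0.008 m and value of joint slide_middle below 0.004 m) or (not (horizontal distance between jar_closed and seat_middle below 0.05 m) and value of joint slide_middle between 0.057 and 0.063 m and value of joint pin_middle below 0.003 m)) and ((distance between jar_closed and seat_right below 0.008 m and value of joint slide_right below 0.004 m) or (not (horizontal distance between jar_closed and seat_right below 0.05 m) and value of joint slide_right between 0.057 and 0.063 m and value of joint pin_right below 0.003 m)) and (distance between jar_a and seat_left below 0.008 m or distance between jar_a and seat_middle below 0.008 m or distance between jar_a and seat_right below 0.008 m) and (distance between jar_b and seat_left below 0.008 m or distance between jar_b and seat_middle below 0.008 m or distance between jar_b and seat_right below 0.008 m) and (distance between jar_closed and seat_left below 0.008 m or distance between jar_closed and seat_middle below 0.008 m or distance between jar_closed and seat_right below 0.008 m) and angle between each of jar_a, jar_b, jar_closed's own z axis and vertical below 0.06 rad and velocity of joint slide_left between -0.01 and 0.01 m/s and velocity of joint slide_middle between -0.01 and 0.01 m/s and velocity of joint slide_right between -0.01 and 0.01 m/s and linear speed of each of jar_a, jar_b, jar_closed below 0.02 m/s); the robot touches nothing.
It fails at once if the robot touches a jar on a carriage (over 1 N) (contact force between any of the fingers, the arm and jar_a above 1 N or contact force between any of the fingers, the arm and jar_b above 1 N or contact force between any of the fingers, the arm and jar_closed above 1 N).
It fails at once if the carriage with the lidded jar is pushed in by more than 10 mm ((horizontal distance between jar_closed and seat_left below 0.05 m and value of joint slide_left above 0.01 m) or (horizontal distance between jar_closed and seat_middle below 0.05 m and value of joint slide_middle above 0.01 m) or (horizontal distance between jar_closed and seat_right below 0.05 m and value of joint slide_right above 0.01 m)).
It fails at once if a jar on a carriage is lifted by more than 12 mm or tips by more than 0.3 rad ((height (world z) of jar_a above 0.046 m or angle between jar_a's own z axis and vertical above 0.3 rad) or (height (world z) of jar_b above 0.046 m or angle between jar_b's own z axis and vertical above 0.3 rad) or (height (world z) of jar_closed above 0.046 m or angle between jar_closed's own z axis and vertical above 0.3 rad)).
It fails at once if a bystander is moved by more than 20 mm (distance of any of empty_1, empty_2, lid_1, lid_2, full_1, label_roll, spatula from where it was at the start of the episode above 0.02 m).
It also fails if it takes over 38 s, if anything falls off the work surface, if the arm or the gripper's body presses on something with over 40 N, if the wrist force passes 120 N, or if a joint passes its speed limit or range.

## Robot

A 6-joint arm with a two-finger parallel gripper is mounted at the origin on the work surface. World frame = base frame: x ahead of the robot, y to its left, z up, the work surface at z = 0. Lengths are in m, angles in rad, forces in N, time in s.
With the tool pointing down it reaches from about 0.325 to 0.9 m from the base axis. Payload 6.1 kg.
Tool frame: the origin (TCP) lies midway between the tips of the shut fingers; the grasp point (between the pads) lies 19 mm behind it; x points along the fingers, y is the direction in which the jaws open and shut, and the axes are right-handed (so a half turn about x gives the same grasp; the last joint's range is limited). The gripper opens to 85 mm and grips with 20 to 120 N. Pads are 22 mm wide; open, the fingers measure 114 mm over their backs; the gripper's body (76 mm by 85 mm) begins 54 mm behind the grasp point. The pads swing forward as they close: fully open they stand 13 mm farther back than shut.
Start: joints at [-1.27, 0.22, 1.526, -0, 1.395, -0.126], TCP at [0.259, -0.569, 0.231] pointing down, gripper open.
Joint ranges: [-2.98, 2.98], [-0.91, 2.08], [0.09, 2.57], [-1.24, 4.39], [0.2, 2.65], [-2.68, 2.68]. Speed limits (rad/s): [2.57, 2.57, 3.01, 3.14, 3.14, 3.14].

## Interface

Orientations are given as [roll, pitch, yaw] about the fixed x, y, z axes, in that order (R = Rz(yaw) Ry(pitch) Rx(roll)).
In Python, from plant import movep, move_l, set_joints, gripper_to, hold, inverse_kinematics, observe, get_image, get_calibration, Unreachable, job_done gives the robot as it stands. Calls block until the motion is done:
- movep(position, orientation): joint-space move of the TCP to a pose.
- move_l(position, feed=0.15, rotation=None, max_force=None): straight line of the TCP; rotation=None keeps the orientation; feed is the mean speed in m/s. With max_force (N) it stops when the force on the tool has changed by that much, and returns True; else False.
- set_joints(angles): joint-space move.
- gripper_to(opening, f_grip=None): finger opening in m; f_grip is the grip in N (None keeps the last); returns when the fingers have stopped.
- hold(seconds).
- inverse_kinematics(position, orientation): joint angles nearest the present ones, or None.
- observe(): the state.
- get_image(name): name is "side" or "top" or "wrist"; returns (picture, depth): 400x640x3 uint8, red, green, blue; 400x640 float32, m along the optical axis (not along the pixel's ray), 0 where there is no reading.
- get_calibration(name): a dict with "intrinsics" (3x3 intrinsics, pixels), "dist_coeffs" ([k1, k2, p1, p2, k3] as OpenCV has them; the pictures are not rectified), "world_from_camera" (4x4, takes a point from camera to world coordinates). Camera axes: x right, y down, z forward; pixel columns grow to the right and rows downward; lengths in m; the calibration is good to about 2 mm. A picture is of the moment at which its call begins: read the wrist's pose just before it. get_calibration takes no time and is no camera call; for the wrist camera it gives the pose at the moment of the call.
A pose or a line that the arm cannot do raises Unreachable and nothing moves.
- job_done(): hands the job in, once; it reports no verdict.
The state is a dict: "time_s": time; "q": joint angles; "joint_velocities": joint speeds; "joint_torque": joint torques, N m; "eef_pos": TCP position; "tcp_rot": TCP orientation; "ft_force": force on the tool from outside, world axes, zero at the start; "torque": the same for the moment, N m; "opening": finger opening in m.
Only numpy, scipy, OpenCV 4.12 (cv2) and the standard library are available. Lean on these libraries where they do the work, as an engineer would, in place of code of your own. Each camera call takes 0.05 s, during which the arm holds its last target. There are 200 camera calls.

## Working session

There is one attempt and no reset: what is moved stays moved. The work goes in short steps, each a Python script; the robot and the scene stay as the last script left them, time stands still between calls to the robot, and variables do not carry over. Pictures are saved under pics/ and viewed, about 8 in all and at most 12, crops included, and the job is handed in when it is done.

```bash
mkdir -p pics; ls; python3 - <<'E'
from plant import *
import cv2,numpy as np
for n in("top","side"):
    p,d=get_image(n); cv2.imwrite(f"pics/{n}0.png",p[:,:,::-1]); np.save(f"pics/{n}0.npy",d)
    c=get_calibration(n); print(n,c["intrinsics"],c["dist_coeffs"],c["world_from_camera"].round(3) if hasattr(c["world_from_camera"],'round') else c["world_from_camera"])
print(observe())
E
```

```text
pics
top [[383.42354082   0.         321.83810662]
 [  0.         383.42354082 192.75609649]
 [  0.           0.           1.        ]] [-0.08157924  0.          0.          0.          0.        ] [[ 0.012 -0.996  0.091  0.447]
 [-1.    -0.01   0.014  0.125]
 [-0.013 -0.091 -0.996  1.221]
 [ 0.     0.     0.     1.   ]]
side [[421.18303795   0.         320.87900346]
 [  0.         421.18303795 206.59927014]
 [  0.           0.           1.        ]] [-0.06167993  0.          0.          0.          0.        ] [[-0.7   -0.385  0.601 -0.384]
 [-0.714  0.39  -0.581  1.044]
 [-0.011 -0.836 -0.548  0.926]
 [ 0.     0.     0.     1.   ]]
{'time_s': 0.1, 'q': array([-1.27009784e+00,  2.21194496e-01,  1.52749659e+00,  4.18926746e-05,
        1.39471304e+00, -1.26060735e-01]), 'joint_velocities': array([ 0.00037007, -0.00227389, -0.00278813,  0.00025488, -0.00169272,
       -0.00016573]), 'joint_torque': array([ 1.33315501e-03, -4.98242104e+01, -3.90548015e+01, -4.81241773e-05,
        5.59281223e-03, -7.80589204e-06]), 'eef_pos': array([ 0.25856915, -0.56840136,  0.23027944]), 'tcp_rot': array([-1.71961446,  1.56898438,  1.84873004]), 'ft_force': array([ 0.0024728 ,  0.56355721, -0.38797552]), 'torque': array([-0.0306312 , -0.04597141,  0.03806209]), 'opening': 0.08513139844323546}
```

View pics/top0.png

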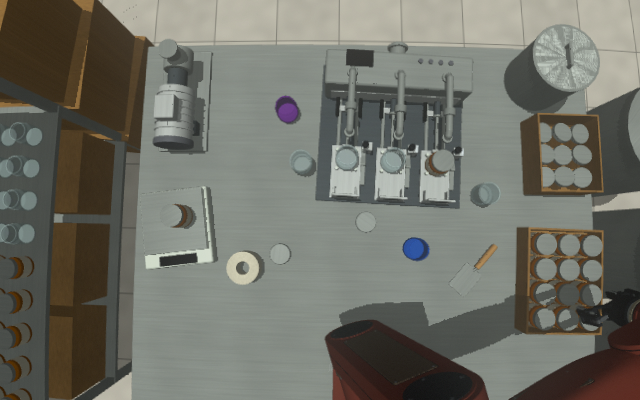

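View pics/side0.png

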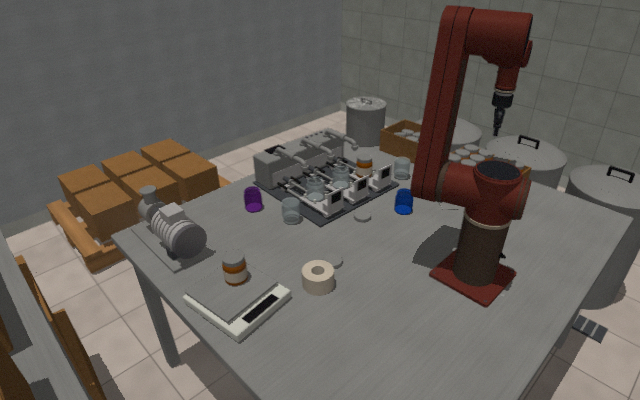

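The top view shows open jars at (346,158) and (391,161), and an amber, labelled, lidded jar at (439,161). The side view agrees: the honey jar at (364,162) is in the far (right) lane. Possible mix-ups:
- Blue jar (415,249) and purple jar (288,110): look-alikes.
- Upside-down empties at (302,162) and (486,194).
- Full jar on the scale at (177,215).

The targets are the left and middle lanes. I'll check them in a close crop.

```bash
python3 - <<'E'
import cv2,numpy as np
a=cv2.imread("pics/top0.png")[130:215,310:470]; b=cv2.imread("pics/side0.png")[140:225,270:405]
a=cv2.resize(a,None,fx=5,fy=5,interpolation=cv2.INTER_CUBIC)
cv2.imwrite("pics/c1.png",a)
E
```

```text
(no output)
```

View pics/c1.png

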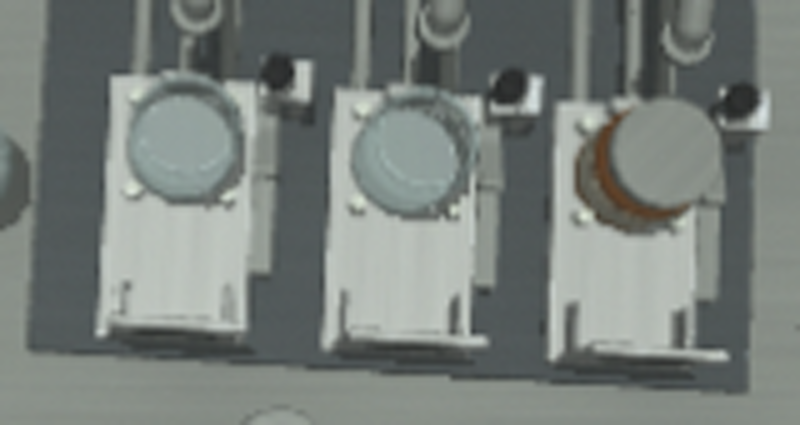

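Left and middle show an open glass mouth, and right a flat metal lid. Next I'll locate the filler from the three black pin knobs (z = 0.100) and check that against the plate tops (z = 0.120).

```bash
cat > h.py <<'E'
import numpy as np, cv2
from plant import *
def ray(n,uv,z,c=None):
    c=c or get_calibration(n); uv=np.asarray(uv,float).reshape(-1,1,2)
    p=cv2.undistortPoints(uv,np.array(c["intrinsics"]),np.array(c["dist_coeffs"])).reshape(-1,2)
    T=np.array(c["world_from_camera"]); r=np.c_[p,np.ones(len(p))]@T[:3,:3].T
    return T[:3,3]+r*((np.asarray(z)-T[2,3])/r[:,2])[:,None]
def cloud(n,d,c=None):
    c=c or get_calibration(n); v,u=np.nonzero(d>0); K=np.array(c["intrinsics"])
    p=cv2.undistortPoints(np.c_[u,v].astype(float).reshape(-1,1,2),K,np.array(c["dist_coeffs"])).reshape(-1,2)
    T=np.array(c["world_from_camera"]); q=(np.c_[p,np.ones(len(p))]*d[v,u][:,None])@T[:3,:3].T+T[:3,3]
    return q,u,v
E
python3 - <<'E'
from h import *
g=cv2.cvtColor(cv2.imread("pics/top0.png"),cv2.COLOR_BGR2GRAY); d=np.load("pics/top0.npy")
m=np.zeros_like(g); s=np.s_[140:156,350:470]; m[s]=(g[s]<38)*255
n,_,st,ce=cv2.connectedComponentsWithStats(m)
for i in range(1,n):
    if st[i,4]>8: print("dark",st[i],ce[i].round(1),ray("top",ce[i],.1)[0].round(4))
q,u,v=cloud("top",d)
k=(abs(q[:,2]-.118)<.012)&(v>188)&(v<206)&(u>315)&(u<465)
for lo,hi in((325,362),(372,410),(418,460)):
    j=k&(u>=lo)&(u<hi); print("plate",j.sum(),q[j].mean(0).round(4) if j.any() else"", u[j],v[j],q[j][:,2].round(3))
b=[(316,200.2),(459.5,208)]; print("base front",ray("top",b,.008).round(4))
E
```

```text
plate 68 [0.5438 0.0748 0.1191] [331 332 333 334 335 336 337 338 339 340 341 342 343 344 331 332 333 334
 335 336 337 338 339 340 341 342 343 344 345 347 348 349 350 351 352 353
 354 355 356 357 358 336 337 338 339 340 341 342 343 344 345 346 347 348
 349 350 351 352 353 354 355 356 357 358 352 355 356 357] [193 193 193 193 193 193 193 193 193 193 193 193 193 193 194 194 194 194
 194 194 194 194 194 194 194 194 194 194 194 194 194 194 194 194 194 194
 194 194 194 194 194 195 195 195 195 195 195 195 195 195 195 195 195 195
 195 195 195 195 195 195 195 195 195 195 196 196 196 196] [0.122 0.122 0.12  0.123 0.119 0.12  0.121 0.119 0.121 0.12  0.117 0.12
 0.121 0.119 0.115 0.118 0.121 0.12  0.12  0.123 0.119 0.123 0.116 0.122
 0.119 0.123 0.124 0.125 0.118 0.123 0.123 0.12  0.12  0.124 0.122 0.121
 0.122 0.123 0.124 0.122 0.12  0.107 0.107 0.113 0.113 0.114 0.114 0.114
 0.116 0.118 0.122 0.122 0.12  0.124 0.122 0.125 0.123 0.122 0.119 0.122
 0.119 0.116 0.119 0.12  0.109 0.108 0.109 0.109]
plate 67 [ 0.537  -0.0647  0.1195] [379 380 381 382 383 384 385 386 387 388 389 390 391 392 393 394 
[... 1258 characters left out ...]
 199 199 199 199
 199 199 200 200 200 200 200 200 200 200 200 200 200 200 200 200 200 200
 200 200 200 200 200 200 200 200 200 200 200 200 201 201 201 201 201 201
 201 201 201 201 201 201 201 201 201 201 201 201 201 201] [0.122 0.106 0.116 0.121 0.119 0.118 0.122 0.122 0.121 0.126 0.12  0.121
 0.121 0.12  0.122 0.12  0.12  0.119 0.122 0.121 0.113 0.118 0.121 0.121
 0.117 0.116 0.124 0.118 0.121 0.121 0.122 0.12  0.123 0.12  0.12  0.118
 0.12  0.124 0.117 0.124 0.119 0.119 0.121 0.12  0.12  0.123 0.122 0.12
 0.109 0.111 0.109 0.115 0.114 0.112 0.115 0.116 0.118 0.117 0.12  0.118
 0.121 0.118 0.118 0.121 0.12  0.119 0.122 0.12 ]
base front [[ 0.5337  0.16    0.008 ]
 [ 0.5134 -0.2973  0.008 ]]
```

Measured plate tops:

| Plate | x (m) | y (m) | z (m) |
|---|---|---|---|
| Left | 0.544 | 0.075 | 0.119 |
| Middle | 0.537 | -0.065 | 0.119 |
| Right | 0.530 | -0.205 | 0.119 |

Lane spacing comes out at 140 mm and the height at 120 mm, as they should. Filler yaw is about -0.049 rad. I'll approach the middle lane first with the fingers shut and take one wrist look.

```bash
cat >> h.py <<'E'
W=-0.0494; UX=np.array([np.cos(W),np.sin(W),0]); 
P={"left":np.array([.5438,.0748,0]),"middle":np.array([.537,-.0647,0])}  # plate mid-thickness
def at(l,s,z): return P[l]+UX*s+[0,0,z]
E
python3 - <<'E'
from h import *
q0=observe()["q"]; best=None
for y in(W,W+np.pi):
    q=inverse_kinematics(at("middle",-.08,.17),[0,np.pi/2,y]); print(y,q)
    if q is not None and (best is None or abs(q-q0).max()<best[0]): best=(abs(np.array(q)-q0).max(),y)
gripper_to(0)
movep(at("middle",-.08,.17),[0,np.pi/2,best[1]])
c=get_calibration("wrist"); p,d=get_image("wrist"); cv2.imwrite("pics/w1.png",p[:,:,::-1])
o=observe(); print(best,o["time_s"],o["eef_pos"],o["ft_force"],o["opening"])
E
```

```text
-0.0494 [-0.30342076 -0.12634445  2.00424765  0.          1.26368946 -1.82481708]
3.0921926535897932 [-3.03420756e-01 -1.26344449e-01  2.00424765e+00 -4.44089210e-16
  1.26368946e+00  1.31677557e+00]
(np.float64(1.442836305916603), 3.0921926535897932) 2.9 [ 0.45733415 -0.0614539   0.17018935] [ 0.28452799  0.07404483 -0.16411141] -0.00014974488696506871
```

View pics/w1.png

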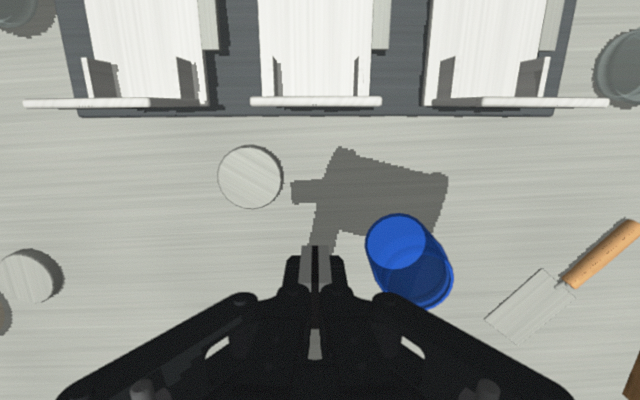

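The wrist view shows the middle plate's top edge from (250,104) to (382,104), centred ahead of the fingers. The blue look-alike is at (397,240), right beside the gripper. I'll check both positions, then descend close to the plate and well clear of the blue jar.

```bash
python3 - <<'E'
from h import *
print(ray("wrist",[(250,106),(382,106),(23,107),(609,107)],.12).round(4))
print("blue top",ray("top",[(415,247)],.085).round(3), ray("wrist",[(397,241)],.085).round(3))
l="middle"
move_l(at(l,-.045,.17)); move_l(at(l,-.045,.088),feed=.1)
hit=move_l(at(l,0.01,.088),feed=.03,max_force=2.5)
o=observe(); print(hit,o["time_s"],o["eef_pos"],((o["eef_pos"]-P[l])@UX).round(4),o["ft_force"])
E
```

```text
[[ 0.5343 -0.0262  0.12  ]
 [ 0.5303 -0.1054  0.12  ]
 [ 0.542   0.1137  0.12  ]
 [ 0.5238 -0.2453  0.12  ]]
blue top [[ 0.393 -0.136  0.085]] [[ 0.424 -0.127  0.085]]
True 5.325 [ 0.52254671 -0.0639112   0.08740258] -0.0145 [-0.94249712  0.34260967  0.85138623]
```

The wrist check gives the plate a width of 79 mm and puts its face at x ≈ 0.532 m. Contact came at s = -14.5 mm, which matches. Next I push about 75 mm and ease back.

```bash
cat >> h.py <<'E'
def push(l,s0):
    move_l(at(l,s0+.075,.088),feed=.06,max_force=30); hold(.2)
    o=observe(); print("end",o["time_s"],((o["eef_pos"]-P[l])@UX).round(4)-s0,o["ft_force"].round(2))
    move_l(at(l,s0+.045,.088),feed=.06); hold(.1)
    o=observe(); print("back",o["ft_force"].round(2))
    move_l(at(l,s0-.035,.088),feed=.12)
E
python3 - <<'E'
from h import *
push("middle",-.0145)
p,d=get_image("wrist"); cv2.imwrite("pics/w2.png",p[:,:,::-1]); 
print(observe()["time_s"])
E
```

```text
end 6.3917 0.046 [-6.07 -0.49  5.21]
back [-8.18 -0.54  2.6 ]
7.6083
```

View pics/w2.png

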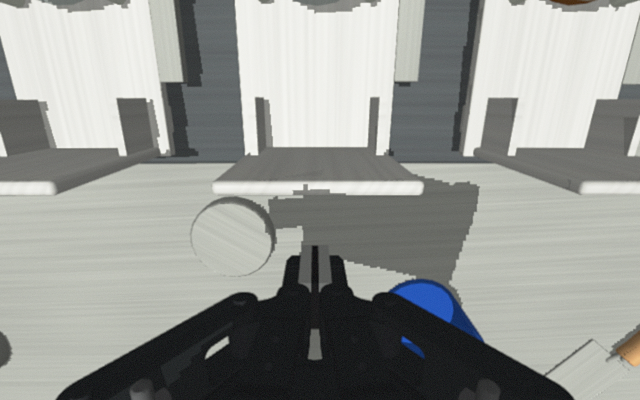

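The push stopped at 46 mm on the 30 N limit, so the carriage sprang back to 0. The wrist picture shows the plates' back faces, so the wrist camera hangs ahead of the gripper over the filler. It may have hit a nozzle pipe. I'll check the geometry.

```bash
python3 - <<'E'
from h import *
T=np.array(get_calibration("wrist")["world_from_camera"]); o=observe()
e=T[:3,3]-o["eef_pos"]; print("cam rel tcp",e.round(3),"along",(e@UX).round(3),"view dir",T[:3,2].round(2),"z",T[2,3])
print("cam filler x at stop",(T[:3,3]-P["middle"])@UX-((o["eef_pos"]-P["middle"])@UX)+.0315+.004)
print("ft",o["ft_force"],o["eef_pos"],o["joint_torque"].round(1))
for dz in(0,.08): print(inverse_kinematics(at("middle",-.05,.088+dz),[0,np.pi/2,W]))
q,u,v=cloud("top",get_image("top")[1])
s=(q-P["middle"])@UX; t=(q-P["middle"])@np.array([-np.sin(W),np.cos(W),0])
for z0 in (.13,.15,.19):
    k=(q[:,2]>z0)&(q[:,2]<.23)&(abs(t)<.23)&(s>.08)&(s<.25); print(z0,[(round(float(a),3),round(float(b),3),round(float(c),3)) for a,b,c in sorted(zip(s[k],t[k],q[k][:,2]))[:6]])
E
```

```text
cam rel tcp [ 0.078 -0.004  0.142] along 0.079 view dir [-0.32  0.02 -0.95] z 0.23048827742569866
cam filler x at stop 0.11408947601427771
ft [ 0.11831586 -0.28267944 -0.21133856] [ 0.48867479 -0.0625106   0.08849049] [ -0.  -37.5 -33.5  -0.    0.1  -0. ]
[-0.28784629  0.05725546  1.99512429  0.          1.08921291 -1.80924261]
[-0.28784629 -0.04731016  1.93475468  0.          1.25414813 -1.80924261]
0.13 [(0.16, -0.002, 0.152), (0.161, 0.0, 0.15), (0.161, 0.003, 0.148), (0.161, -0.141, 0.15), (0.162, -0.139, 0.146), (0.162, -0.004, 0.158)]
0.15 [(0.16, -0.002, 0.152), (0.161, -0.141, 0.15), (0.162, -0.004, 0.158), (0.162, 0.004, 0.156), (0.162, 0.14, 0.157), (0.162, 0.001, 0.155)]
0.19 [(0.24, -0.006, 0.19)]
```

The wrist camera hangs 79 mm ahead of the TCP, at z = 0.23, so it may well have fouled a nozzle pipe (they start at filler x = 160 mm). A half turn about the tool axis is within range and puts the camera on the robot's side. I'll do that and push again in logged steps.

```bash
python3 - <<'E'
from h import *
l="middle"
move_l(at(l,-.05,.17),feed=.15)
movep(at(l,-.05,.17),[0,np.pi/2,W])
move_l(at(l,-.045,.088),feed=.12)
hit=move_l(at(l,0.0,.088),feed=.04,max_force=2.5)
def st(tag):
    o=observe(); e=o["eef_pos"]-P[l]; print(tag,o["time_s"],(e@UX).round(4),e[2].round(4),o["ft_force"].round(2))
    return e@UX
s0=st(hit)
for t in(.03,.045,.055):
    h=move_l(at(l,s0+t,.088),feed=.06,max_force=20); st((t,h))
    if h: break
E
```

```text
True 12.6167 -0.0142 0.0875 [-3.69 -0.34  1.99]
(0.03, False) 13.275 0.0142 0.0868 [-4.86  0.01 -1.22]
(0.045, False) 13.675 0.0291 0.0868 [-5.32  0.7  -0.02]
(0.055, True) 13.8833 0.0335 0.0863 [-5.99 -0.11  4.36]
```

It stopped again at about 47 mm, with the gripper turned, so the camera isn't the cause. I'll look at the contact from the side before pushing harder.

```bash
python3 - <<'E'
from h import *
o=observe(); print(o["time_s"],((o["eef_pos"]-P["middle"])@UX),o["ft_force"],o["torque"])
p,d=get_image("side"); t,_=get_image("top")
a=cv2.resize(p[125:225,250:410],(800,500),interpolation=cv2.INTER_CUBIC)
cv2.imwrite("pics/s3.png",a[:,:,::-1])
b=cv2.resize(t[70:215,310:470],(640,580),interpolation=cv2.INTER_CUBIC); cv2.imwrite("pics/t3.png",b[:,:,::-1])
E
```

```text
13.8833 0.033543471016203974 [-5.994085   -0.11038428  4.35604601] [0.0100831  0.6893261  0.00987102]
```

View pics/s3.png

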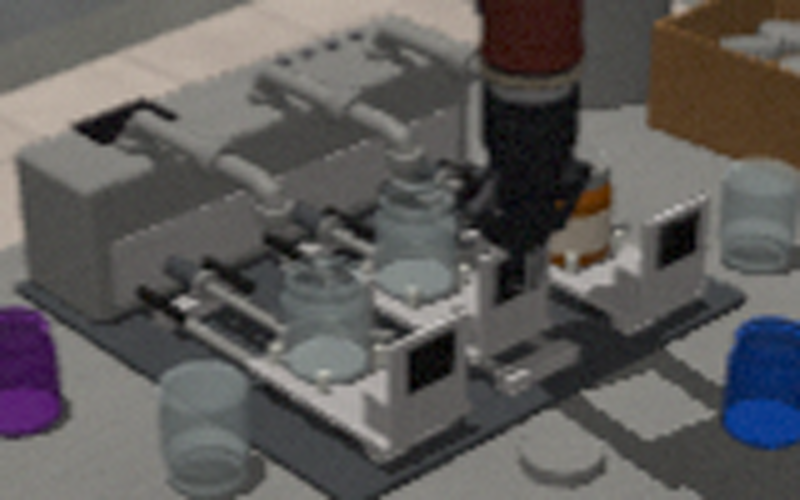

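View pics/t3.png

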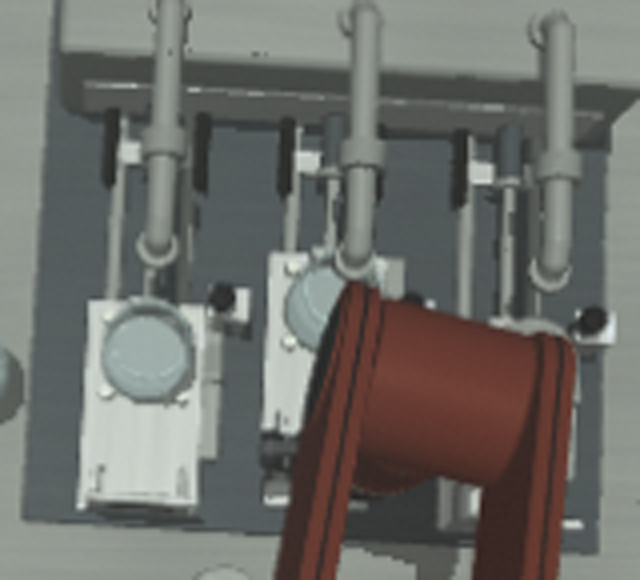

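The view is clean: only the finger touches the plate, the jar stands upright in its seat, and the carriage is part-way in. The force spike is therefore probably the pin's ramp. I'll keep pushing at a steady feed with a higher force guard.

```bash
python3 - <<'E'
from h import *
l="middle"; s0=-.0142
def st(tag):
    o=observe(); e=o["eef_pos"]-P[l]; print(tag,o["time_s"],(e@UX-s0).round(4),e[2].round(4),o["ft_force"].round(2)); return e@UX-s0
for t,f in((.055,45),(.065,45),(.074,45)):
    h=move_l(at(l,s0+t,.088),feed=.03,max_force=f); a=st((t,h))
    if h and a<.05: break
E
```

```text
(0.055, False) 14.425 0.0523 0.0858 [-5.82  0.46 -4.14]
(0.065, False) 14.9083 0.0625 0.0858 [-5.57  1.05 -3.98]
(0.074, False) 15.3583 0.0714 0.0859 [-6.04  0.3  -3.3 ]
```

Travel is now about 71 mm, past the catch. I ease back, retreat and check.

```bash
python3 - <<'E'
from h import *
l="middle"; s0=-.0142
move_l(at(l,s0+.045,.088),feed=.06); move_l(at(l,s0-.045,.088),feed=.15)
o=observe(); print(o["time_s"],o["ft_force"].round(2))
# wrist camera now on the near side: shift to left lane, then look
move_l(at("left",-.055,.088),feed=.2)
p,d=get_image("wrist"); cv2.imwrite("pics/w4.png",p[:,:,::-1]); c=get_calibration("wrist")
q,u,v=cloud("wrist",d,c)
for n,t0 in(("left",0),("middle",-.14)):
    s=(q-P["left"])@UX; t=(q-P["left"])@np.array([-np.sin(W),np.cos(W),0])
    k=(abs(t-t0)<.038)&(q[:,2]>.1)&(q[:,2]<.122)&(s<.09)&(s>-.02); print(n,k.sum(),np.percentile(s[k],[5,50,95]).round(4) if k.any() else"")
print(observe()["time_s"])
E
```

```text
16.7417 [ 1.6  -0.48  0.35]
left 22 [-0.006  -0.0056 -0.0051]
middle 0 
17.6417
```

View pics/w4.png

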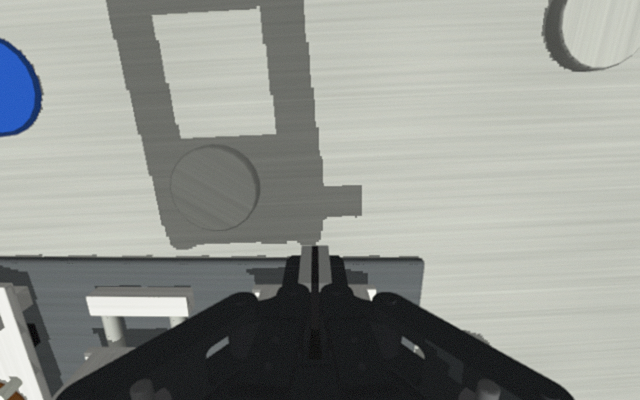

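The image is mirrored, with the camera now on the robot side. The bar at (140,303) is the front rail of the middle lane and no plate stands over it, so the middle carriage has stayed in. The right plate is still forward at (20,340). Now the left lane.

```bash
python3 - <<'E'
from h import *
l="left"
def st(tag):
    o=observe(); e=o["eef_pos"]-P[l]; print(tag,o["time_s"],(e@UX).round(4),e[2].round(4),o["ft_force"].round(2)); return e@UX
h=move_l(at(l,.0,.088),feed=.04,max_force=2.5); s0=st(h)
if h and abs(s0+.0145)<.004:
    for t in (.045,.06,.0755):
        h=move_l(at(l,s0+t,.088),feed=.04,max_force=45); a=st((t,h))-s0
        if h: break
    if a>.068:
        move_l(at(l,s0+.045,.088),feed=.06); move_l(at(l,s0-.045,.088),feed=.15); st("out")
        move_l(at(l,s0-.045,.2)); 
        q=observe()["q"]; q[0]-=1.0 ; set_joints(q); st("clear")
        p,d=get_image("top"); np.save("pics/top5.npy",d); cv2.imwrite("pics/t5.png",cv2.resize(p[70:215,300:480],(720,580),interpolation=cv2.INTER_CUBIC)[:,:,::-1])
        q,u,v=cloud("top",d); Y=np.array([-np.sin(W),np.cos(W),0])
        s=(q-P[l])@UX; t=(q-P[l])@Y
        for n,t0 in(("left",0),("middle",-.14),("right",-.28)):
            k=(abs(t-t0)<.036)&(abs(q[:,2]-.12)<.008)&(s<.085)&(s>-.02); print(n,k.sum(),s[k].mean().round(4))
        p,_=get_image("side"); cv2.imwrite("pics/s5.png",cv2.resize(p[125:225,250:410],(800,500),interpolation=cv2.INTER_CUBIC)[:,:,::-1])
E
```

```text
True 18.6 -0.015 0.0875 [-0.39  0.05 -0.44]
(0.045, False) 19.8917 0.0271 0.0869 [-9.56 -0.49  3.27]
(0.06, False) 20.4167 0.0446 0.0874 [-1.11  0.99 -1.19]
(0.0755, False) 20.9583 0.0592 0.0875 [-5.84  0.1   1.06]
out 22.3667 -0.0588 0.0886 [ 0.71  1.   -0.67]
clear 24.9833 -0.1948 0.1988 [ 0.16 -0.74  0.06]
left 58 0.0597
middle 60 0.06
right 58 0.0001
```

View pics/t5.png

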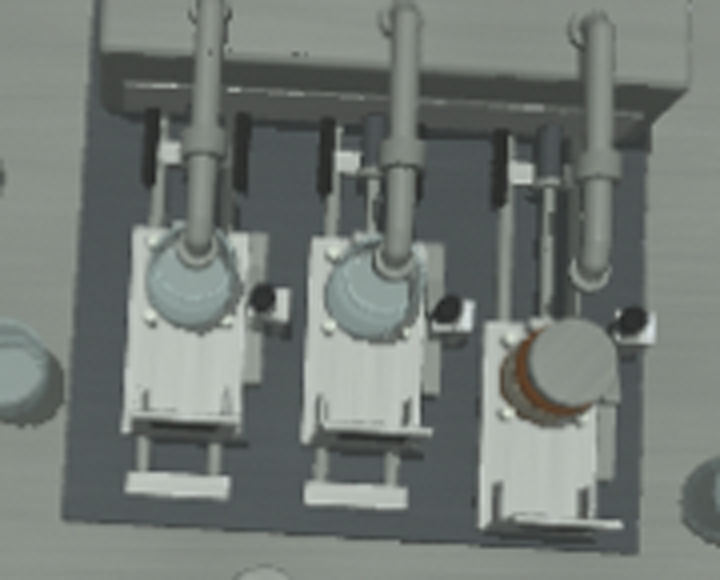

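View pics/s5.png

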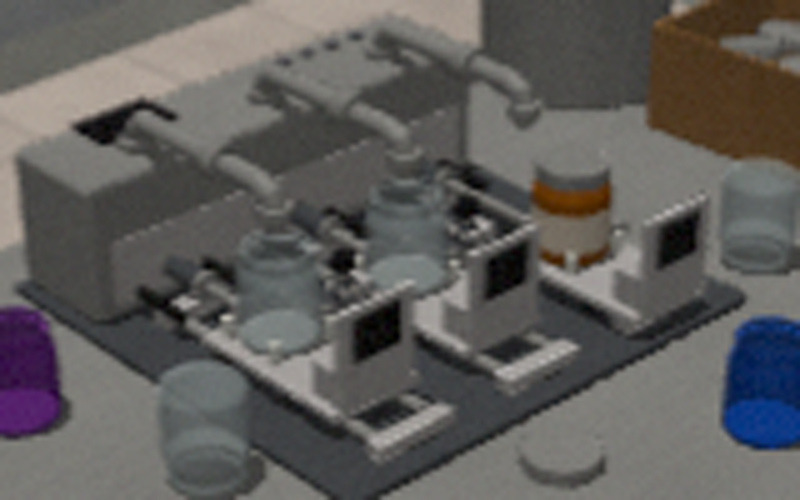

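The top and side views show the left and middle carriages on their pins, with upright jars under the nozzles at (200,285) and (372,300). The lidded jar's carriage is right forward. Handing in.

```bash
python3 -c "
from plant import *
print(job_done(), observe()['time_s'])"
```

```text
the job is handed in; nothing more can be done
the job is handed in; nothing more can be done
```

The two open jars, in the left and middle lanes, are in under their nozzles. I pushed each carriage by its front plate with the shut fingertips, about 71–74 mm back, and let it spring back onto its stop pin.

**Final checks:** Depth from the top camera puts the left carriage at 59.7 mm travel, the middle at 60.0 mm and the right, with the lidded jar, at 0.1 mm. The last top and side views show all three jars upright in their seats and the pins apparently down. I didn't measure pin lift or jar tilt. The neighbouring items seen in those views look unmoved. The arm was clear of everything before I handed in, about 25 s in.

**What went wrong on the way:**
- **First push, middle lane:** it stopped at about 46 mm when my 30 N force guard tripped, and the carriage sprang back to 0.
- **Wrong suspect:** I thought the wrist camera had hit a nozzle pipe, so I turned the gripper half round. The second push stopped at 48 mm on a 20 N guard.
- **Cause not proven:** the side view showed only the finger on the plate, so the spike was probably the pin's ramp. With a 45 N guard the push went through, and the left lane then worked first time.

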